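# Lift the vial block out of the dry-block heater

### The job

The block in the dry-block heater has to come out so that the tube block can go in next: take the T-handled lifter from its parking hole, lower its foot through the slot in the block, give it a quarter turn so that the foot catches under the block, and lift the block with its four vials straight up out of the well. Finish while holding it there by the lifter, steady and level, with at least 3 cm of air between the block and the heater and all four vials still in their pockets; do not put it down or let go. Never tip the block, and leave the second block, the bottle and the cup alone.

Things in the scene. Friction and masses are not known exactly. Their poses are not given: they have to be found in the camera images.
- heater: Dry-block heater, fixed to the bench: a white housing with a grey deck on top and a sloping blue control panel towards the robot, 214 x 190 mm in plan. Origin on the bench under it; x points to its back, y to its left, z up. Its deck is 80 mm above the bench; the well for the block is open at the deck and 44 mm deep.
- heater_deck (a point): Point at deck height (80 mm above the bench) in the middle of the well's mouth, 28 mm behind and 22 mm to the left of the heater's origin; axes as the heater's.
- parking_hole (a point): Centre, at deck height, of the round 30 mm parking hole in the right part of the deck, where the lifter stands at the start.
- block: Aluminium heating block, 68 (its x) x 110 (its y) x 52 mm, 0.4 to 0.65 kg, loose in the well with about 2 mm play all round; its top stands 8 mm above the deck. Origin at the centre of its underside; axes as the heater's. The vials in its four pockets reach 24 mm above its top.
- slot (a point): Centre of the slot in the block's top face, at that face's level. The slot is 30 mm long along the block's x, 12 mm wide along its y, and goes through a 7 mm roof; below the roof is a square hollow, 37 mm wide and 27 mm deep, in which the lifter's foot turns freely either way (no stop). Across the slot, the foot catches under the roof.
- lifter: Block lifter, 0.12 kg, 101 mm high, upright in the parking hole. Origin: centre of its underside; z up, x along its handle and along its foot (the two are parallel). Steel foot 26 (x) x 8 (y) x 7 mm at the bottom, 8 mm shank, 36 mm round depth collar with its underside 16 mm above the origin, T-handle on top. The collar rests on the deck, later on the block's top, the foot then 2 mm below the roof.
- lifter_handle (a point): Centre of the lifter's blue T-handle, 90 mm above the lifter's origin (74 mm above the collar's underside). The handle is a bar 70 mm long (lifter's x), 15 mm wide (lifter's y) and 22 mm high: grasp it from above across its 15 mm.
- lifter_foot (a point): Centre of the lifter's foot, 3.5 mm above the lifter's origin.
- vial0_mid (a point): Centre (half-way up) of the white vial with a blue cap, 22 mm across and 58 mm high, standing in the block's front right pocket, 34 mm deep.
- vial1_mid (a point): Centre (half-way up) of the brown vial with a white cap, 22 mm across and 58 mm high, standing in the block's front left pocket, 34 mm deep.
- vial2_mid (a point): Centre (half-way up) of the white vial with an orange cap, 22 mm across and 58 mm high, standing in the block's back right pocket, 34 mm deep.
- vial3_mid (a point): Centre (half-way up) of the brown vial with a white cap, 22 mm across and 58 mm high, standing in the block's back left pocket, 34 mm deep.
- spare_block: A second aluminium block with twelve small empty holes, 68 x 110 x 52 mm, standing on the bench to the right; it goes in next and stays where it is. Origin at the centre of its underside.
- brown_bottle: Brown reagent bottle with a black cap, 38 mm across, 77 mm high, on the bench to the right. Origin at the centre of its underside.
- cup: White specimen cup with a blue lid, 65 mm across, 65 mm high, on the bench to the right. Origin at the centre of its underside.

How it is judged:
On the way, in this order (a step that is already met when the one before it is completed fails the run):
1. the lifter's foot has gone through the slot of the block (z of lifter_foot in the frame of block between 0.015 and 0.044 m and horizontal distance between lifter_foot and slot below 0.008 m and angle between the x axis of lifter and the x axis of block, either way round below 0.5 rad), for 0.1 s.
2. the lifter is turned across the slot with its foot under the block's roof (z of lifter_foot in the frame of block between 0.015 and 0.044 m and horizontal distance between lifter_foot and slot below 0.008 m and angle between the x axis of lifter and the x axis of block, either way round above 0.87 rad), for 0.1 s.
At the end, for the whole second after the job is handed in: Block hangs only from the lifter (foot under the roof, 50+ degrees across the slot), lifter in the fingers; underside 20+ mm above the deck, level within 0.1 rad, still (0.02 m/s, 0.15 rad/s); nothing touches the heater, robot not on the block; vial centres within 52 mm of the slot (all of step 2 and z of slot in the frame of heater_deck above 0.072 m and angle between block's own z axis and vertical below 0.1 rad and linear speed of block below 0.02 m/s and angular speed of block below 0.15 rad/s and contact force between each of block, the fingers and lifter above 2 N and contact force between block and the arm below 0.2 N and contact force between block and the fingers below 0.2 N and contact force between each of block, lifter and heater below 0.2 N and distance between each of vial0_mid, vial1_mid, vial2_mid, vial3_mid and slot below 0.052 m); the arm keeps its last pose, push and grip.
It fails at once if the block is tipped by more than 0.3 rad (angle between block's own z axis and vertical above 0.3 rad).
It fails at once if the second aluminium block is pushed or lifted more than 20 mm (distance of spare_block from where it was at the start of the episode above 0.02 m).
It fails at once if the brown bottle is pushed or lifted more than 20 mm (distance of brown_bottle from where it was at the start of the episode above 0.02 m).
It fails at once if the specimen cup is pushed or lifted more than 20 mm (distance of cup from where it was at the start of the episode above 0.02 m).
It also fails if it takes over 48 s, if anything falls off the work surface, if the arm or the gripper's body presses on something with over 40 N, if the wrist force passes 120 N, or if a joint passes its speed limit or range.

### The arm

A 6-joint arm with a two-finger parallel gripper is mounted at the origin on a cart in front of the work surface, level with it; the furniture and walls round the work are solid. World frame = base frame: x ahead of the robot, y to its left, z up, the work surface at z = 0. Lengths are in m, angles in rad, forces in N, time in s.
With the tool pointing down it reaches from about 0.275 to 0.725 m from the base axis. Payload 5.6 kg.
Tool frame: the origin (TCP) lies between the finger pads; the fingertips stand 17 mm ahead of it and the grasp point (between the pads) lies 2 mm behind it; z points along the fingers, y is the line along which they close (so a half turn about z gives the same grasp; the last joint's range is limited). The gripper opens to 85 mm and grips with 20 to 120 N. Pads are 22 mm wide; open, the fingers measure 114 mm over their backs; the gripper's body (76 mm by 85 mm) begins 54 mm behind the grasp point. The pads swing forward as they close: fully open they stand 13 mm farther back than shut.
Start: joints at [1.501, 0.255, 0.108, 0, -1.424, -0.285], TCP at [0.191, 0.516, 0.248] pointing down, gripper open.
Joint ranges: [-2.95, 2.95], [-1.21, 1.97], [-1.09, 1.5], [-2.87, 1.71], [-2.94, -0.07], [-3.05, 3.05]. Speed limits (rad/s): [2.57, 2.57, 3.14, 3.14, 3.14, 3.14].

### API

Orientations are given as a unit quaternion [x, y, z, w].
In Python, from workcell import manip, cams gives the robot as it stands.
- The arm moves only by the tool step_arm, never from a script. Its argument "rows" is one flat list of numbers, 7 for each row, row after row: the shift along the tool's x, y, z scaled (see below), then the turn, a rotation vector about the tool's x, y, z scaled (see below), then the opening, from 0 (shut) to 1 (fully open). In form: [dx, dy, dz, ax, ay, az, claw, dx, dy, dz, ax, ay, az, claw, ...]. A call has 1 to 12 rows; each row shifts and turns the commanded pose from where the row before left it, along the tool's axes as they then stand; what a row does not reach is not made up. The controller multiplies each number of a shift by 0.025 m and each number of a turn by 4 degrees. A row lasts 1/12 s, in which the tool goes at most 41.7 mm and 7.16 degrees, less where a joint would pass 70% of its speed; a pose out of reach is approached as far as the arm can. A call with a number of a shift or a turn outside -1 to 1 is refused whole. A call with a gripper value outside its range is refused whole. The fingers move at their own pace and stop on an object; "force" is the grip in N (left out, the last holds). Time passes only in rows, so rows that do not move let the fingers close. It gives the time, the measured TCP pose, the force, the opening and the grip force at its end, in the units of the state.
- manip.observe(): the state, without advancing time (a new reading comes with each control period).
- cams.snapshot(name): name is "scene" or "top" or "wrist"; returns a dict with "color" (384x512x3 uint8, red, green, blue), "depth" (384x512 float32, m along the optical axis (not along the pixel's ray), 0 where there is no reading), "mtx" (3x3 intrinsics, pixels), "dist" ([k1, k2, p1, p2, k3] as OpenCV has them; the pictures are not rectified), "extrinsics" (4x4, takes a point from camera to world coordinates). Camera axes: x right, y down, z forward; pixel columns grow to the right and rows downward; lengths in m; the calibration is good to about 2 mm. A picture is of the moment at which its call begins.
- manip.hand_in(): hands the job in; it is judged then, once.
The state is a dict: "clock": time; "joints": joint angles; "joint_vel": joint speeds; "joint_torque": joint torques, N m; "eef_pos": TCP position; "tool_rot": TCP orientation; "contact_force": force on the tool from outside, world axes, zero at the start; "moment": the same for the moment, N m; "gripper_width": finger opening in m; "grasp_force": force on a finger pad.
Only numpy, scipy, OpenCV 4.12 (cv2) and the standard library are available. Lean on these libraries where they do the work, as an engineer would, in place of code of your own. Each camera call takes 0.05 s, during which the arm holds its last target. There are 200 camera calls.

## Working session

There is one attempt and no reset: what is moved stays moved. The work goes in short steps, Python scripts to look and compute and a tool call to move; the robot and the scene stay as the last step left them, time stands still between calls to the robot, and variables do not carry over. Pictures are saved under pics/ and viewed, at most 10 in all, crops included, and the job is handed in when it is done.

Besides the shell and the picture viewer there is one more tool, called after "Call:" as name(argument=value, ...) on one line, values as JSON. step_arm: Moves the arm, as the interface text tells. Its arguments: {"type":"object","properties":{"rows":{"type":"array","items":{"type":"number","minimum":-1,"maximum":1}},"force":{"type":"number"}},"required":["rows"]}

```bash
mkdir -p pics; cat > h.py <<'E'
import numpy as np, cv2
from workcell import manip, cams
def cloud(s):
    h,w=s["depth"].shape
    u,v=np.meshgrid(np.arange(w),np.arange(h))
    p=cv2.undistortPoints(np.stack([u,v],-1).reshape(-1,1,2).astype(np.float64),s["mtx"],s["dist"]).reshape(h,w,2)
    d=s["depth"].astype(float)
    P=np.dstack([p[...,0]*d,p[...,1]*d,d])
    E=np.array(s["extrinsics"])
    W=P@E[:3,:3].T+E[:3,3]; W[d==0]=np.nan
    return W
def save(s,n): cv2.imwrite("pics/"+n,cv2.cvtColor(s["color"],cv2.COLOR_RGB2BGR))
E
python3 - <<'E'
from h import *
print(manip.observe())
a=[]
for n in("scene","top"):
    s=cams.snapshot(n); W=cloud(s); np.savez("pics/"+n+".npz",W=W,c=s["color"]); a.append(s["color"])
    print(n,np.array(s["extrinsics"]).round(3).tolist(), s["mtx"][0][0])
    save(s,n+"0.png")
E
```

```text
{'clock': 0.0, 'joints': array([ 1.50062187e+00,  2.55723120e-01,  1.06965176e-01, -5.19444810e-04,
       -1.42389091e+00, -2.84604380e-01]), 'joint_vel': array([-0.00063164,  0.00030694,  0.00213322, -0.00066778, -0.00126432,
        0.00099394]), 'joint_torque': array([-3.59282149e-05, -3.86637425e+01,  2.37939370e+01,  5.36484718e+00,
       -6.11883821e-03, -8.00369435e-06]), 'eef_pos': array([0.19082488, 0.51531912, 0.24738596]), 'tool_rot': array([ 9.84300505e-01, -1.76498138e-01, -1.56295248e-04,  9.48435368e-04]), 'contact_force': array([ 1.03287314, -0.07366077, -0.37870508]), 'moment': array([-0.01043211,  0.00944686,  0.06533954]), 'grasp_force': 0.0, 'gripper_width': 0.08553429304130364}
scene [[0.714, -0.368, 0.595, -0.065], [-0.7, -0.347, 0.625, -0.739], [-0.024, -0.863, -0.505, 0.621], [0.0, 0.0, 0.0, 1.0]] 398.20763580353787
top [[0.012, -0.98, 0.198, 0.345], [-1.0, -0.012, -0.0, -0.127], [0.003, -0.198, -0.98, 1.02], [0.0, 0.0, 0.0, 1.0]] 380.1618577469962
```

View pics/top0.png

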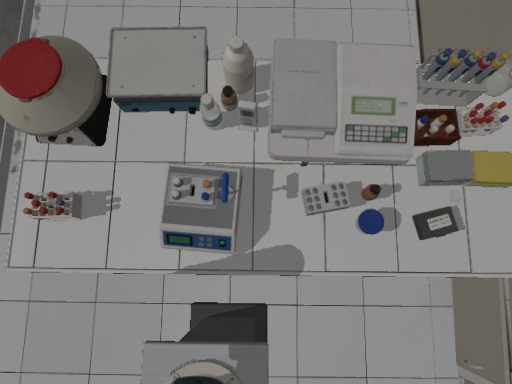

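View pics/scene0.png

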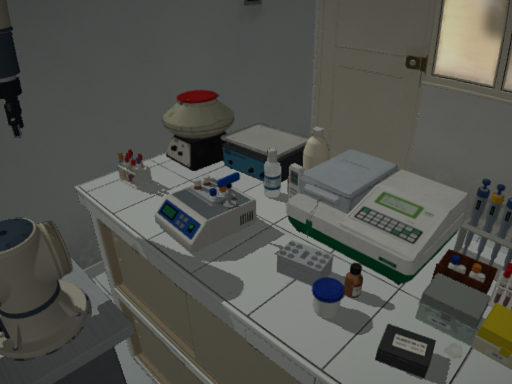

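The top picture shows the heater around (200,208), with the block at (193,190), its slot at about (192,190) and the blue T-handle at (225,187). The scene picture shows the same from the front, with the handle at (228,180).

```bash
python3 - <<'E'
from h import *
D=np.load("pics/top.npz");W=D["W"];c=D["c"]
for v,u in [(187,225),(190,192),(200,215),(180,168),(230,168),(170,235),(182,178),(197,205),(185,206)]: print(u,v,W[v,u].round(4),c[v,u])
hsv=cv2.cvtColor(c,cv2.COLOR_RGB2HSV)
def pca(m,n):
    P=W[m]; P=P[~np.isnan(P).any(1)]; r=cv2.minAreaRect((P[:,:2]*1000).astype(np.float32))
    print(n,len(P),P.mean(0).round(4),np.median(P[:,2]).round(4),r)
box=np.zeros(W.shape[:2],bool);box[160:212,160:245]=1
b=(hsv[...,0]>100)&(hsv[...,0]<130)&(hsv[...,1]>120)
pca(box&b&(W[...,2]>.14),"handle")
# deck
big=np.zeros_like(box);big[155:260,150:250]=1
pca(big&(abs(W[...,2]-.08)<.004),"deck")
pca(big&(abs(W[...,2]-.088)<.003)&(np.arange(512)[None]<220),"blocktop?")
cr=c[160:255,155:250]; cv2.imwrite("pics/crop1.png",cv2.cvtColor(cv2.resize(cr,None,fx=6,fy=6,interpolation=cv2.INTER_CUBIC),cv2.COLOR_RGB2BGR))
E
```

```text
225 187 [ 0.5213 -0.0531  0.1648] [24 50 98]
192 190 [0.533  0.0399 0.0648] [8 7 7]
215 200 [ 0.5044 -0.0222  0.0847] [96 95 96]
168 180 [0.5555 0.0997 0.0783] [96 95 94]
168 230 [0.4289 0.0929 0.0759] [134 132 129]
235 170 [ 0.5827 -0.0702  0.0825] [139 137 134]
178 182 [0.5434 0.067  0.1113] [129 127 123]
205 197 [ 0.5068 -0.0007  0.1121] [33 47 94]
206 185 [ 0.5364 -0.0021  0.1128] [132  90  56]
handle 163 [ 0.5216 -0.0517  0.1638] 0.1642 ((522.2301635742188, -51.45658874511719), (13.675783157348633, 65.57513427734375), 88.8210678100586)
deck 3548 [0.4992 0.0108 0.0805] 0.0806 ((508.23919677734375, 15.126411437988281), (191.43460083007812, 178.21514892578125), 85.8188247680664)
blocktop? 846 [0.5285 0.0353 0.0881] 0.0881 ((514.2440185546875, 43.045555114746094), (123.11097717285156, 158.7473907470703), 84.34557342529297)
```

View pics/crop1.png

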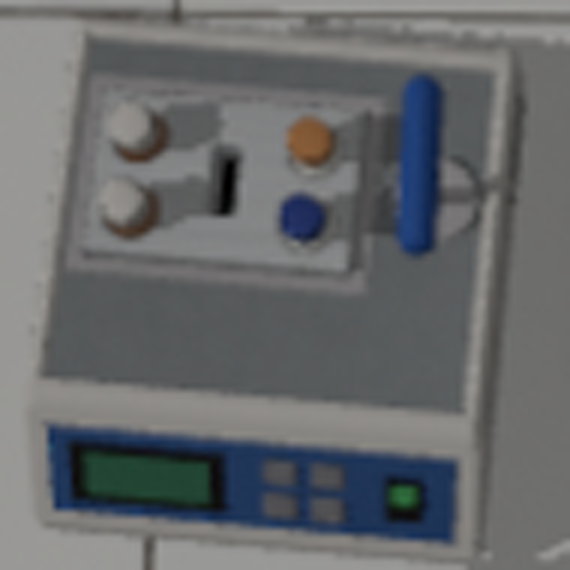

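Call:
step_arm(rows=[0.4,0.3,-0.05,0,0,0,1,0.8,0.6,-0.05,0,0,0,1,0.8,0.6,-0.05,0,0,0,1,0.8,0.6,-0.05,0,0,0,1,0.8,0.6,-0.05,0,0,0,1,0.8,0.6,-0.05,0,0,0,1,0.8,0.6,-0.05,0,0,0,1,0.8,0.6,-0.05,0,0,0,1,0.8,0.6,-0.05,0,0,0,1,0.8,0.6,-0.05,0,0,0,1,0.8,0.6,-0.05,0,0,0,1,0.8,0.6,-0.05,0,0,0,1])

```text
clock: 1.1
eef_pos: [0.3471, 0.2723, 0.2633]
tool_rot: [0.984, -0.176, -0.0, 0.0]
contact_force: [0.1, 0.0, 0.6]
gripper_width: 0.0855
grasp_force: 0.0
```

Call:
step_arm(rows=[0.8,0.6,-0.05,0,0,0,1,0.8,0.6,-0.05,0,0,0,1,0.8,0.6,-0.05,0,0,0,1,0.8,0.6,-0.05,0,0,0,1,0.8,0.6,-0.05,0,0,0,1,0.8,0.6,-0.05,0,0,0,1,0.8,0.6,-0.05,0,0,0,1,0.8,0.6,-0.05,0,0,0,1,0.8,0.6,-0.05,0,0,-0.5,1,0.8,0.6,-0.05,0,0,-1,1,0.8,0.6,-0.05,0,0,-1,1,0.4,0.3,0,0,0,-1,1])

```text
clock: 2.1
eef_pos: [0.5078, 0.0333, 0.2769]
tool_rot: [0.999, -0.054, -0.0, 0.0]
contact_force: [-0.5, 0.3, -0.5]
gripper_width: 0.085
grasp_force: 0.0
```

Call:
step_arm(rows=[0.2,0,0,0,0,-1,1,0,0,0,0,0,-0.3,1,0,0,0,0,0,0,1])

```text
clock: 2.35
eef_pos: [0.5117, 0.0348, 0.2767]
tool_rot: [1.0, -0.01, -0.0, 0.0]
contact_force: [-0.6, 0.5, -0.7]
gripper_width: 0.0856
grasp_force: 0.0
```

```bash
cat >> h.py <<'E'
from scipy.spatial.transform import Rotation as Ro
def st():
    o=manip.observe(); R=Ro.from_quat(o["tool_rot"]).as_matrix()
    print(round(o["clock"],2),o["eef_pos"].round(4),"yaw",np.degrees(np.arctan2(R[1,0],R[0,0])).round(2),"z",R[:,2].round(3),"j",o["joints"].round(2),"F",o["contact_force"].round(1),"M",o["moment"].round(2),o["gripper_width"].round(4),round(float(o["grasp_force"]),1)); return o,R
E
python3 - <<'E'
from h import *
st()
s=cams.snapshot("wrist"); W=cloud(s); np.savez("pics/w1.npz",W=W,c=s["color"]); save(s,"w1.png")
E
```

```text
Traceback (most recent call last):
  File "h.py", line 16, in st
    print(round(o["clock"],2),o["eef_pos"].round(4),"yaw",np.degrees(np.arctan2(R[1,0],R[0,0])).round(2),"z",R[:,2].round(3),"j",o["joints"].round(2),"F",o["contact_force"].round(1),"M",o["moment"].round(2),o["gripper_width"].round(4),round(float(o["grasp_force"]),1)); return o,R
                                                                                                                                                                                                               ^^^^^^^^^^^^^^^^^^^^^^^^
AttributeError: 'float' object has no attribute 'round'
```

```bash
sed -i 's/o\["gripper_width"\].round(4)/round(float(o["gripper_width"]),4)/' h.py
python3 - <<'E'
from h import *
st()
s=cams.snapshot("wrist"); W=cloud(s); np.savez("pics/w1.npz",W=W,c=s["color"]); save(s,"w1.png")
E
```

```text
2.35 [0.5117 0.0348 0.2767] yaw -1.19 z [-0.001 -0.    -1.   ] j [ 0.37  0.17  0.08 -0.   -1.47  1.18] F [-0.6  0.5 -0.7] M [-0.01 -0.02  0.04] 0.0856 0.0
```

View pics/w1.png

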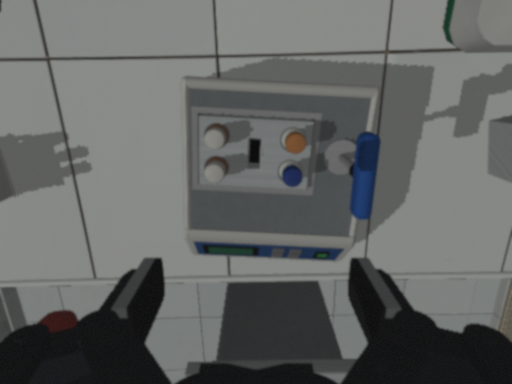

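The wrist picture shows the slot at (255,152), the block top spanning about (198–315, 115–193), and the handle at (365,175).

```bash
cat >> h.py <<'E'
def rect(W,m,n):
    P=W[m]; P=P[~np.isnan(P).any(1)]
    if len(P)<3: print(n,"none"); return
    print(n,len(P),"med",np.median(P,0).round(4),"rect",[np.round(x,1) for x in cv2.minAreaRect((P[:,:2]*1000).astype(np.float32))])
E
python3 - <<'E'
from h import *
D=np.load("pics/w1.npz");W=D["W"];c=D["c"]; hsv=cv2.cvtColor(c,cv2.COLOR_RGB2HSV)
v,u=np.mgrid[:384,:512]
z=W[...,2]
rect(W,(hsv[...,0]>100)&(hsv[...,0]<130)&(hsv[...,1]>120)&(z>.157)&(u>330)&(v<230),"handle")
bx=(u>194)&(u<320)&(v>110)&(v<197)
print(np.median(z[140:165,230:245]),np.median(z[205:225,210:330]))
m=(bx&(abs(z-.088)<.0035)).astype(np.uint8); n,l,s_,_=cv2.connectedComponentsWithStats(m,connectivity=4); k=1+np.argmax(s_[1:,4]); rect(W,l==k,"block")
rect(W,(u>180)&(u<385)&(v>70)&(v<240)&(abs(z-.08)<.003),"deck")
# vials caps
for nm,(cu,cv) in dict(or_=(293,140),bl=(291,175),w3=(215,135),w1=(214,168)).items():
    rect(W,(abs(u-cu)<16)&(abs(v-cv)<16)&(z>.106)&(z<.12),nm)
# slot: dark
g=c.max(2); m=(g<45)&(u>244)&(u<266)&(v>132)&(v<170)
uu,vv=u[m],v[m]; print(len(uu),uu.min(),uu.max(),vv.min(),vv.max())
print(g[130:175:2,254]); print(g[150,240:270])
E
```

```text
handle 1563 med [ 0.5277 -0.0493  0.1649] rect [array([525. , -50.8]), array([12.9, 67.6]), np.float64(88.8)]
nan nan
block 5512 med [0.5328 0.0362 0.0889] rect [array([530.4,  36. ]), array([110.1,  68.2]), np.float64(85.7)]
deck 17766 med [0.5025 0.0098 0.0812] rect [array([512.2,  15.5]), array([191.6, 171.5]), np.float64(86.3)]
or_ 347 med [ 0.5442 -0.0017  0.1122] rect [array([544.1,  -1.9]), array([18. , 18.3]), np.float64(68.3)]
bl 327 med [0.513  0.0006 0.1123] rect [array([512.2,   0.7]), array([18. , 18.7]), np.float64(16.0)]
w3 349 med [0.5499 0.0713 0.1123] rect [array([549.3,  71.4]), array([18.2, 18.2]), np.float64(42.1)]
w1 326 med [0.5183 0.0736 0.1121] rect [array([517.6,  73.6]), array([18.5, 18.4]), np.float64(89.9)]
217 249 259 140 162
[113 116 115 115  83  26  14  12  13  13  16  12  16  12  12  17  37  67
  69  91 116 118 116]
[120 120 119 120 120 120 115 101  80  55  29  13  13  14  16  12  11  12
  28  59  91 111 115 114 118 119 119 119 120 119]
```

Call:
step_arm(rows=[0.1,0.7,0,0,0,0,1,0.1,0.7,0,0,0,0,1,0.1,0.7,0,0,0,0,1,0.1,0.7,0.3,0,0,0,1,0.1,0.62,0.5,0,0,0,1,0.08,0,0.7,0,0,0,1,0,0,0.7,0,0,0,1,0,0,0.7,0,0,0,1,0,0,0.7,0,0,0,1,0,0,0.7,0,0,0,1,0,0,0.5,0,0,0,1,0,0,0.2,0,0,0,1])

```text
clock: 3.4
eef_pos: [0.5233, -0.05, 0.1502]
tool_rot: [1.0, -0.01, -0.002, -0.0]
contact_force: [0.3, -0.7, 0.3]
gripper_width: 0.0851
grasp_force: 0.0
```

```bash
python3 - <<'E'
from h import *
st()
s=cams.snapshot("wrist"); W=cloud(s); np.savez("pics/w2.npz",W=W,c=s["color"]); save(s,"w2.png")
E
```

```text
3.4 [ 0.5233 -0.05    0.1502] yaw -1.18 z [-0.003  0.    -1.   ] j [ 0.2   0.26 -0.14 -0.   -1.17  1.35] F [ 0.3 -0.7  0.3] M [ 0.06  0.06 -0.02] 0.0851 0.0
```

View pics/w2.png

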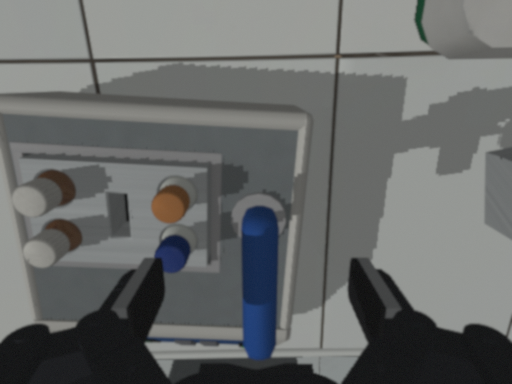

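The picture shows the handle centred between the open fingers at (260,283) and the collar at (258,215). I'll close now.

Call:
step_arm(rows=[0,0,0,0,0,0,0,0,0,0,0,0,0,0,0,0,0,0,0,0,0,0,0,0,0,0,0,0,0,0,0,0,0,0,0,0,0,0,0,0,0,0,0,0,0,0,0,0,0,0,0,0,0,0,0,0,0,0,0,0,0,0,0,0,0,0,0,0,0,0], force=80)

```text
clock: 4.28
eef_pos: [0.5251, -0.0505, 0.1525]
tool_rot: [1.0, -0.01, 0.0, -0.0]
contact_force: [-1.2, 0.7, 4.6]
gripper_width: 0.0141
grasp_force: 78.1
```

```bash
python3 - <<'E'
from h import *
st()
E
```

```text
4.28 [ 0.5251 -0.0505  0.1525] yaw -1.12 z [ 0.001  0.    -1.   ] j [ 0.2   0.26 -0.13  0.   -1.18  1.35] F [-1.2  0.7  4.6] M [ 0.37  0.37 -0.07] 0.0141 78.1
```

Call:
step_arm(rows=[0,0,-0.1,0,0,0,0,0,0,-0.3,0,0,0,0,0,0,-0.5,0,0,0,0,0,0,-0.5,0,0,0,0,0,0,-0.5,0,0,0,0,0,0,-0.5,0,0,0,0,0,0,-0.5,0,0,0,0,0,0,-0.5,0,0,0,0,0,0,-0.2,0,0,0,0,0,0,0,0,0,0,0,0,0,0,0,0,0,0])

```text
clock: 5.2
eef_pos: [0.5247, -0.0504, 0.2416]
tool_rot: [1.0, -0.01, -0.0, -0.0]
contact_force: [-0.8, -0.3, -1.6]
gripper_width: 0.0139
grasp_force: 77.9
```

```bash
python3 - <<'E'
from h import *
st()
s=cams.snapshot("wrist"); W=cloud(s); np.savez("pics/w3.npz",W=W,c=s["color"]); save(s,"w3.png")
s=cams.snapshot("scene"); W=cloud(s); np.savez("pics/s3.npz",W=W,c=s["color"]); save(s,"s3.png")
E
```

```text
5.2 [ 0.5247 -0.0504  0.2416] yaw -1.13 z [-0.001  0.    -1.   ] j [ 0.2   0.21  0.04 -0.   -1.39  1.35] F [-0.8 -0.3 -1.6] M [ 0.01  0.06 -0.06] 0.0139 77.9
```

View pics/w3.png

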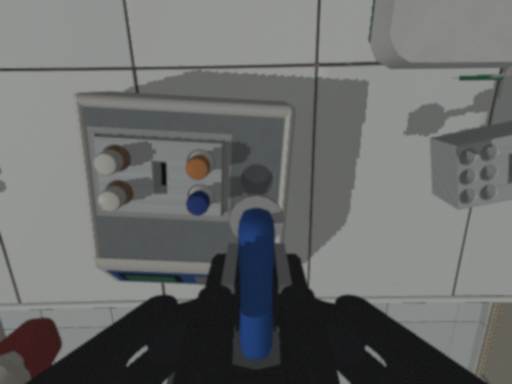

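The lifter is in hand: the collar is at (256,217), the empty parking hole at (257,180) and the slot at (160,177).

```bash
cat >> h.py <<'E'
from scipy.optimize import least_squares
def circ(P,r=None):
    f=(lambda p:np.hypot(P[:,0]-p[0],P[:,1]-p[1])-r) if r else (lambda p:np.hypot(P[:,0]-p[0],P[:,1]-p[1])-p[2])
    x0=list(P.mean(0))+([] if r else [.018]); return least_squares(f,x0,loss="soft_l1",f_scale=.001).x
def lifter(W,tz):
    v,u=np.mgrid[:384,:512]; z=W[...,2]; zc=tz+.0015-.074
    m=(u>215)&(u<300)&(v>180)&(v<300)&(z>zc-.002)&(z<zc+.012)
    P=W[m]; print("collar n",len(P),"z",np.percentile(P[:,2],[5,50,95]).round(4)); rect(W,m,"collar")
    top=m&(abs(z-np.median(P[:,2]))<.003)
    cs,_=cv2.findContours(top.astype(np.uint8),cv2.RETR_EXTERNAL,cv2.CHAIN_APPROX_NONE); k=max(cs,key=len)[:,0]
    # outer arc: for far (large x) side only
    Q=W[k[:,1],k[:,0],:2]; c=Q.mean(0)
    Q=Q[(Q[:,0]>np.percentile(W[top][:,0],50))]
    print("collar circ fixed r",circ(Q,.018).round(4),"free",circ(Q).round(4),len(Q))
def block(W,b,bz=.0885):
    v,u=np.mgrid[:384,:512]; z=W[...,2]
    m=((u>b[0])&(u<b[1])&(v>b[2])&(v<b[3])&(abs(z-bz)<.0035)).astype(np.uint8)
    n,l,s_,_=cv2.connectedComponentsWithStats(m,connectivity=4); k=1+np.argmax(s_[1:,4]); rect(W,l==k,"block")
    Pz=W[(l==k)]; print("   z",np.median(Pz[:,2]).round(4))
E
python3 - <<'E'
from h import *
D=np.load("pics/w3.npz");W=D["W"];c=D["c"]; v,u=np.mgrid[:384,:512]; z=W[...,2]
lifter(W,.2416); block(W,(85,235,125,225))
rect(W,(abs(u-257)<25)&(abs(v-180)<20)&(z<.078),"hole")
for nm,(cu,cv) in dict(or_=(198,167),bl=(198,202),w3=(112,159),w1=(112,195)).items():
    rect(W,(abs(u-cu)<18)&(abs(v-cv)<16)&(z>.108)&(z<.12),nm)
m=(u>235)&(u<275)&(v>205)&(v<360)&(z>.2416+.008)&(z<.27)
P=W[m]; A=np.c_[P[:,:2],np.ones(len(P))]; t=abs(P[:,2]-np.percentile(P[:,2],80))<.002
print("handle top",len(P),np.linalg.lstsq(A[t],P[t][:,2],rcond=None)[0]); rect(W,m,"handle")
# same with scene cam
D=np.load("pics/s3.npz");W=D["W"];c=D["c"];z=W[...,2]
m=(abs(W[...,0]-.525)<.05)&(abs(W[...,1]+.05)<.04)&(z>.13)&(z<.185); 
rect(W,m&(z<.165),"shank/foot scene"); ys,xs=np.where(m); print(xs.min(),xs.max(),ys.min(),ys.max(),z[m].min())
E
```

```text
collar n 994 z [0.1726 0.174  0.175 ]
collar 994 med [ 0.5324 -0.0524  0.174 ] rect [array([526.9, -51.4]), array([35.2, 29.7]), np.float64(85.1)]
collar circ fixed r [ 0.5228 -0.051 ] free [ 0.5367 -0.0507  0.0072] 73
block 6371 med [0.5334 0.035  0.0889] rect [array([530.3,  36.1]), array([110.6,  68.7]), np.float64(85.8)]
   z 0.0889
hole 746 med [ 0.5147 -0.0517  0.0403] rect [array([518.1, -51.6]), array([29.9, 19.1]), np.float64(88.7)]
or_ 412 med [ 0.5445 -0.0026  0.1122] rect [array([544. ,  -2.4]), array([18.2, 18.5]), np.float64(66.5)]
bl 375 med [ 5.131e-01 -2.000e-04  1.122e-01] rect [array([ 5.123e+02, -1.000e-01]), array([18.3, 17.7]), np.float64(37.9)]
w3 447 med [0.5499 0.07   0.1122] rect [array([549.6,  70.2]), array([18.1, 18.6]), np.float64(87.5)]
w1 425 med [0.5184 0.0725 0.1121] rect [array([518.,  73.]), array([19.1, 18.6]), np.float64(82.7)]
handle top 4901 [-0.00318624 -0.00105873  0.25614707]
handle 4901 med [ 0.5296 -0.0507  0.2542] rect [array([524.3, -50.6]), array([15.9, 68.7]), np.float64(89.6)]
shank/foot scene 29 med [ 0.5173 -0.0538  0.1563] rect [array([521.4, -52.3]), array([28. ,  9.2]), np.float64(1.9)]
221 234 169 181 0.15209783567674562
```

Call:
step_arm(rows=[0.02,-0.3,0,0,0,0,0,0.03,-0.5,0,0,0,0,0,0.03,-0.5,0,0,0,0,0,0.03,-0.5,0,0,0,0,0,0.03,-0.5,0,0,0,0,0,0.03,-0.5,0,0,0,0,0,0.02,-0.4,0,0,0,0,0,0,-0.28,0,0,0,0,0,0,0,0,0,0,0.5,0,0,0,0,0,0,0.27,0,0,0,0,0,0,0,0,0,0,0,0,0,0,0,0])

```text
schema error: expected a multiple of 7 numbers
```

```bash
python3 - <<'E'
from h import *
o,R=st()
s=cams.snapshot("wrist"); W=cloud(s); np.savez("pics/w4.npz",W=W,c=s["color"]); save(s,"w4.png")
lifter(W,o["eef_pos"][2]); block(W,(180,340,120,230))
cv2.imwrite("pics/w4c.png",cv2.resize(cv2.cvtColor(s["color"][110:250,170:350],cv2.COLOR_RGB2BGR),None,fx=4,fy=4,interpolation=cv2.INTER_CUBIC))
E
```

```text
5.3 [ 0.5244 -0.0505  0.241 ] yaw -1.13 z [-0.002  0.    -1.   ] j [ 0.2   0.21  0.03 -0.   -1.39  1.35] F [ 0.1 -0.1 -1.4] M [-0.    0.03  0.01] 0.0137 77.9
collar n 994 z [0.1719 0.1733 0.1744]
collar 994 med [ 0.5321 -0.0524  0.1733] rect [array([526.4, -51.5]), array([35.1, 30. ]), np.float64(85.4)]
collar circ fixed r [ 0.5223 -0.051 ] free [ 0.5363 -0.0509  0.007 ] 70
block 1867 med [ 0.53   -0.0067  0.0889] rect [array([527.8,  -1.2]), array([36.1, 68.6]), np.float64(85.3)]
   z 0.0889
```

View pics/w4c.png

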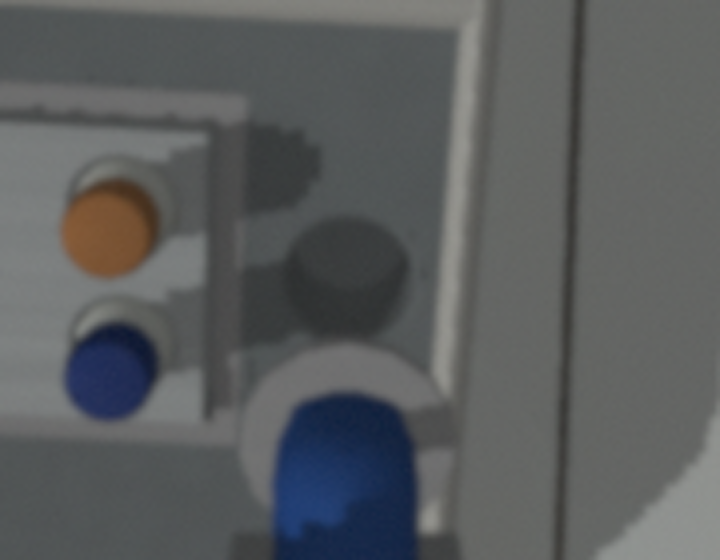

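The call was refused because a row was malformed. The picture only shows the unmoved lifter over the parking hole. I'll repeat the move with proper rows.

Call:
step_arm(rows=[0.02,-0.3,0,0,0,0,0,0.03,-0.5,0,0,0,0,0,0.03,-0.5,0,0,0,0,0,0.03,-0.5,0,0,0,0,0,0.03,-0.5,0,0,0,0,0,0.03,-0.5,0,0,0,0,0,0.02,-0.4,0,0,0,0,0,0,-0.28,0,0,0,0,0,0,0,0,0,0,0.5,0,0,0,0,0,0,0.27,0,0,0,0,0,0,0,0,0,0,0,0,0,0,0,0])

```text
schema error: expected a multiple of 7 numbers
```

```bash
python3 - <<'E'
from h import *
o,R=st()
s=cams.snapshot("wrist"); W=cloud(s); np.savez("pics/w4.npz",W=W,c=s["color"]); save(s,"w4.png")
lifter(W,o["eef_pos"][2]); block(W,(180,340,120,230))
cv2.imwrite("pics/w5c.png",cv2.resize(cv2.cvtColor(s["color"][110:250,170:350],cv2.COLOR_RGB2BGR),None,fx=4,fy=4,interpolation=cv2.INTER_CUBIC))
E
```

```text
5.35 [ 0.5244 -0.0505  0.241 ] yaw -1.13 z [-0.002 -0.    -1.   ] j [ 0.2   0.21  0.03 -0.   -1.39  1.35] F [ 0.5 -0.1 -0.8] M [0.02 0.01 0.04] 0.0137 77.9
collar n 996 z [0.172  0.1734 0.1744]
collar 996 med [ 0.5321 -0.0522  0.1734] rect [array([526.4, -51.5]), array([34.9, 29.8]), np.float64(85.9)]
collar circ fixed r [ 0.5224 -0.0513] free [ 0.5363 -0.0512  0.0071] 70
block 1864 med [ 0.5301 -0.0067  0.0889] rect [array([527.9,  -1.2]), array([36.1, 68.6]), np.float64(85.4)]
   z 0.0889
```

View pics/w5c.png

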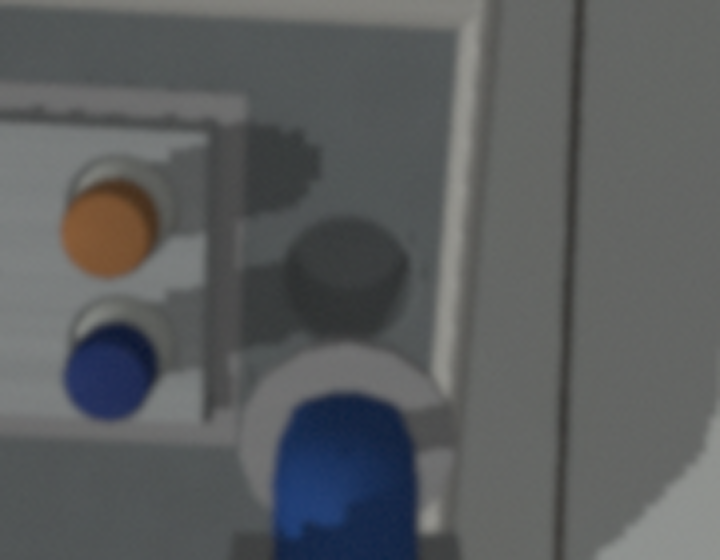

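This is the same unmoved view. My rows had a zero too many, so I'm rewriting them carefully.

Call:
step_arm(rows=[0.02,-0.3,0,0,0,0,0,0.03,-0.5,0,0,0,0,0,0.03,-0.5,0,0,0,0,0,0.03,-0.5,0,0,0,0,0,0.03,-0.5,0,0,0,0,0,0.03,-0.5,0,0,0,0,0,0.02,-0.4,0,0,0,0,0,0,-0.28,0,0,0,0,0,0,0,0,0,0,0.5,0,0,0,0,0,0,0.27,0,0,0,0,0,0,0,0])

```text
clock: 6.32
eef_pos: [0.5313, 0.0366, 0.242]
tool_rot: [0.999, -0.037, -0.0, 0.0]
contact_force: [-0.9, 0.0, -0.8]
gripper_width: 0.0139
grasp_force: 78.0
```

```bash
python3 - <<'E'
from h import *
o,R=st()
s=cams.snapshot("wrist"); W=cloud(s); np.savez("pics/w5.npz",W=W,c=s["color"]); save(s,"w5.png")
lifter(W,o["eef_pos"][2]); block(W,(180,340,120,230))
cv2.imwrite("pics/w6c.png",cv2.resize(cv2.cvtColor(s["color"][110:250,170:350],cv2.COLOR_RGB2BGR),None,fx=4,fy=4,interpolation=cv2.INTER_CUBIC))
E
```

```text
6.32 [0.5313 0.0366 0.242 ] yaw -4.23 z [-0. -0. -1.] j [ 0.36  0.22  0.05  0.   -1.4   1.13] F [-0.9  0.  -0.8] M [-0.03  0.02 -0.02] 0.0139 78.0
collar n 994 z [0.173  0.1744 0.1755]
collar 994 med [0.539  0.0342 0.1744] rect [array([533.4,  35.5]), array([35.1, 30.3]), np.float64(82.9)]
collar circ fixed r [0.5294 0.0359] free [0.5433 0.0363 0.0072] 71
block 5402 med [0.54   0.0339 0.0889] rect [array([530.5,  36. ]), array([110.1,  68.4]), np.float64(85.7)]
   z 0.0889
```

View pics/w6c.png

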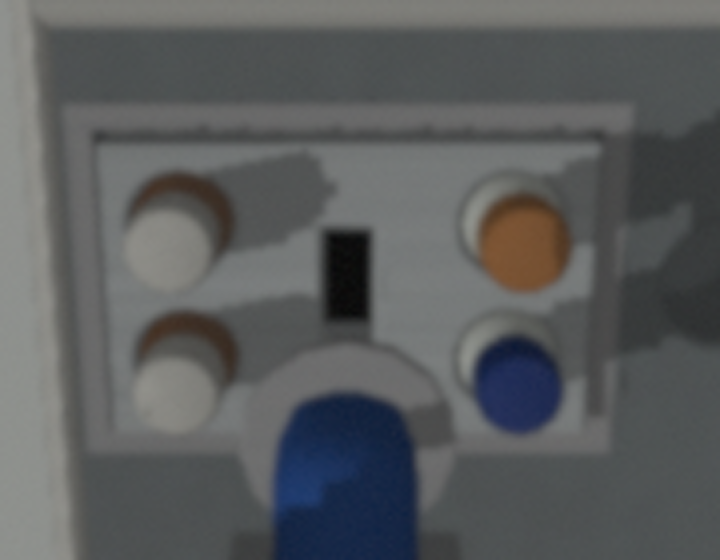

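The slot is at crop x 323–371, y 230–338, in line with the collar at x≈348 and parallel to the tool.

```bash
python3 - <<'E'
from h import *
s=cams.snapshot("wrist"); E=np.array(s["extrinsics"]); o,R=st()
g=s["color"].max(2).astype(int)
print("col",list(zip(range(160,200),g[160:200,257]))[::1]); print("row",g[178,244:270])
def ray(u,v,z):
    p=cv2.undistortPoints(np.array([[[u,v]]],float),s["mtx"],s["dist"]).ravel(); d=E[:3,:3]@np.r_[p,1]; return E[:3,3]+d*(z-E[2,3])/d[2]
T=lambda P:(R.T@(P-o["eef_pos"]))*1000
for u,v in [(250.75,180),(262.75,180),(256.75,167.5),(256.75,194.5),(256.75,190.5)]: print(u,v,T(ray(u,v,.0885)).round(1))
W=cloud(s); m=W[...,2]; vv,uu=np.mgrid[:384,:512]
m=(uu>215)&(uu<300)&(vv>180)&(vv<300)&(m>o["eef_pos"][2]-.076)&(m<o["eef_pos"][2]-.06)
Q=(W[m]-o["eef_pos"])@R*1000
print("collar tool", np.percentile(Q,[0.2,1,99,99.8],axis=0).round(1).tolist())
top=Q[(abs(Q[:,2]-np.median(Q[:,2]))<1.5)]
for a in range(-16,17,4):
    k=top[abs(top[:,1]-a)<1.2]; 
    if len(k): print(a,k[:,0].max().round(1),end=" | ")
E
```

```text
6.42 [0.5313 0.0362 0.242 ] yaw -4.18 z [-0. -0. -1.] j [ 0.36  0.22  0.05  0.   -1.4   1.14] F [-0.9  0.1 -1.5] M [-0.   -0.02  0.04] 0.0135 78.0
col [(160, np.int64(120)), (161, np.int64(120)), (162, np.int64(119)), (163, np.int64(121)), (164, np.int64(121)), (165, np.int64(116)), (166, np.int64(98)), (167, np.int64(68)), (168, np.int64(38)), (169, np.int64(16)), (170, np.int64(11)), (171, np.int64(15)), (172, np.int64(11)), (173, np.int64(14)), (174, np.int64(13)), (175, np.int64(14)), (176, np.int64(16)), (177, np.int64(11)), (178, np.int64(13)), (179, np.int64(11)), (180, np.int64(12)), (181, np.int64(14)), (182, np.int64(14)), (183, np.int64(13)), (184, np.int64(16)), (185, np.int64(12)), (186, np.int64(11)), (187, np.int64(13)), (188, np.int64(14)), (189, np.int64(31)), (190, np.int64(51)), (191, np.int64(64)), (192, np.int64(70)), (193, np.int64(69)), (194, np.int64(72)), (195, np.int64(81)), (196, np.int64(98)), (197, np.int64(107)), (198, np.int64(110)), (199, np.int64(110))]
row [122 123 123 121 113  94  69  43  20  13  17  13  14  13  13  14  15  35
  72 107 123 124 124 124 123 123]
250.75 180 [  1.6  -4.4 153.5]
262.75 180 [  1.6   6.5 153.5]
256.75 167.5 [ 13.2   1.  153.5]
256.75 194.5 [-12.3   1.1 153.5]
256.75 190.5 [ -8.4   1.1 153.5]
collar tool [[-12.7, -16.8, 65.7], [-11.0, -16.6, 66.2], [16.7, 17.4, 70.3], [17.1, 18.0, 70.8]]
-16 6.7 | -12 11.9 | -8 15.2 | -4 16.7 | 0 17.4 | 4 16.7 | 8 15.7 | 12 12.8 | 16 8.6 |
```

Call:
step_arm(rows=[-0.025,0,0.1,0,0,0,0,0,0,0.3,0,0,0,0,0,0,0.4,0,0,0,0,0,0,0.4,0,0,0,0,0,0,0.4,0,0,0,0,0,0,0.3,0,0,0,0,0,0,0.3,0,0,0,0,0,0,0.2,0,0,0,0,0,0,0,0,0,0,0,0,0,0,0,0,0,0])

```text
clock: 7.25
eef_pos: [0.5308, 0.0364, 0.182]
tool_rot: [0.999, -0.037, -0.0, 0.0]
contact_force: [-0.0, -0.0, -0.9]
gripper_width: 0.0138
grasp_force: 78.0
```

```bash
python3 - <<'E'
from h import *
st()
E
```

```text
7.25 [0.5308 0.0364 0.182 ] yaw -4.2 z [-0. -0. -1.] j [ 0.36  0.25 -0.07  0.   -1.25  1.13] F [-0.  -0.  -0.9] M [-0.   -0.   -0.03] 0.0138 78.0
```

Foot bottom is at about 0.0935, just above the block. I'll go down slowly into the slot.

Call:
step_arm(rows=[0,0,0.1,0,0,0,0,0,0,0.1,0,0,0,0,0,0,0.1,0,0,0,0,0,0,0.1,0,0,0,0,0,0,0,0,0,0,0])

```text
clock: 7.67
eef_pos: [0.5304, 0.0364, 0.1714]
tool_rot: [0.999, -0.037, -0.0, 0.0]
contact_force: [0.5, 0.1, -1.3]
gripper_width: 0.0137
grasp_force: 78.0
```

Call:
step_arm(rows=[0,0,0.1,0,0,0,0,0,0,0.1,0,0,0,0,0,0,0.1,0,0,0,0,0,0,0.08,0,0,0,0,0,0,0,0,0,0,0,0,0,0,0,0,0,0])

```text
clock: 8.17
eef_pos: [0.5307, 0.0363, 0.1624]
tool_rot: [0.999, -0.037, -0.0, 0.0]
contact_force: [-0.2, 0.5, -0.6]
gripper_width: 0.0139
grasp_force: 78.0
```

```bash
python3 - <<'E'
from h import *
st()
E
```

```text
8.17 [0.5307 0.0363 0.1624] yaw -4.21 z [-0. -0. -1.] j [ 0.36  0.26 -0.1   0.   -1.2   1.13] F [-0.2  0.5 -0.6] M [-0.   -0.04  0.03] 0.0139 78.0
```

Call:
step_arm(rows=[0,0,0.04,0,0,0,0,0,0,0.04,0,0,0,0,0,0,0,0,0,0,0,0,0,0,0,0,0,0])

```text
clock: 8.5
eef_pos: [0.5308, 0.0364, 0.1606]
tool_rot: [0.999, -0.037, 0.0, -0.0]
contact_force: [0.8, -0.5, -1.6]
gripper_width: 0.0139
grasp_force: 78.0
```

Call:
step_arm(rows=[0,0,0.04,0,0,0,0,0,0,0,0,0,0,0,0,0,0,0,0,0,0])

```text
clock: 8.75
eef_pos: [0.5309, 0.0363, 0.1605]
tool_rot: [0.999, -0.037, 0.001, 0.0]
contact_force: [-2.2, 0.4, 5.8]
gripper_width: 0.014
grasp_force: 78.9
```

Call:
step_arm(rows=[0,0,-0.07,0,0,0,0,0,0,0,0,0,0,0,0,0,0,0,0,0.3,0,0,0,0,0,0,0.7,0,0,0,0,0,0,1,0,0,0,0,0,0,1,0,0,0,0,0,0,1,0,0,0,0,0,0,1,0,0,0,0,0,0,1,0,0,0,0,0,0,1,0,0,0,0,0,0,1,0,0,0,0,0,0,1,0])

```text
clock: 9.75
eef_pos: [0.5306, 0.0364, 0.1608]
tool_rot: [0.938, -0.346, -0.0, 0.0]
contact_force: [-0.3, 0.7, -1.0]
gripper_width: 0.0139
grasp_force: 78.1
```

```bash
python3 - <<'E'
from h import *
st()
E
```

```text
9.75 [0.5306 0.0364 0.1608] yaw -40.47 z [-0.001 -0.    -1.   ] j [ 0.36  0.26 -0.11 -0.   -1.2   0.5 ] F [-0.3  0.7 -1. ] M [ 0.01  0.08 -0.01] 0.0139 78.1
```

Call:
step_arm(rows=[0,0,0,0,0,1,0,0,0,0,0,0,1,0,0,0,0,0,0,1,0,0,0,0,0,0,1,0,0,0,0,0,0,1,0,0,0,0,0,0,1,0,0,0,0,0,0,1,0,0,0,0,0,0,1,0,0,0,0,0,0,1,0,0,0,0,0,0,1,0,0,0,0,0,0,1,0,0,0,0,0,0,1,0])

```text
clock: 10.75
eef_pos: [0.5305, 0.0363, 0.1608]
tool_rot: [0.716, -0.698, -0.0, 0.0]
contact_force: [-0.4, 0.0, -1.6]
gripper_width: 0.0139
grasp_force: 78.1
```

Call:
step_arm(rows=[0,0,0,0,0,1,0,0,0,0,0,0,0.45,0,0,0,0,0,0,0,0,0,0,0,0,0,0,0])

```text
clock: 11.08
eef_pos: [0.5305, 0.0363, 0.1609]
tool_rot: [-0.682, 0.731, 0.0, -0.0]
contact_force: [-0.7, -0.3, -1.3]
gripper_width: 0.0137
grasp_force: 78.1
```

```bash
python3 - <<'E'
from h import *
st()
E
```

```text
11.08 [0.5305 0.0363 0.1609] yaw -93.98 z [-0.001 -0.    -1.   ] j [ 0.36  0.26 -0.11 -0.   -1.2  -0.43] F [-0.7 -0.3 -1.3] M [-0.18  0.07 -0.01] 0.0137 78.1
```

Call:
step_arm(rows=[0,0,0,0,0,0,0,0,0,0,0,0,0,0,0,0,-0.04,0,0,0,0,0,0,-0.04,0,0,0,0,0,0,-0.04,0,0,0,0,0,0,-0.04,0,0,0,0,0,0,-0.06,0,0,0,0,0,0,-0.08,0,0,0,0,0,0,-0.1,0,0,0,0,0,0,-0.1,0,0,0,0,0,0,0,0,0,0,0,0,0,0,0,0,0,0], force=110)

```text
clock: 12.08
eef_pos: [0.5309, 0.0365, 0.174]
tool_rot: [-0.682, 0.731, -0.0, 0.0]
contact_force: [-0.3, -0.2, -8.1]
gripper_width: 0.0134
grasp_force: 108.2
```

```bash
python3 - <<'E'
from h import *
st()
s=cams.snapshot("scene"); W=cloud(s); z=W[...,2]
m=(abs(W[...,0]-.53)<.055)&(abs(W[...,1]-.036)<.075)&(z>.09)&(z<.105)
P=W[m]; print(len(P),np.histogram(P[:,2],bins=np.arange(.088,.107,.002)))
E
```

```text
12.08 [0.5309 0.0365 0.174 ] yaw -94.01 z [ 0.001  0.    -1.   ] j [ 0.36  0.25 -0.08 -0.   -1.23 -0.43] F [-0.3 -0.2 -8.1] M [ 0.    0.05 -0.01] 0.0134 108.2
440 (array([  0,  28,  32,  31, 113, 141,  39,  37,  19]), array([0.088, 0.09 , 0.092, 0.094, 0.096, 0.098, 0.1  , 0.102, 0.104,
       0.106]))
```

The block is hanging, with about 7 N of load. Lifting on, straight up.

Call:
step_arm(rows=[0,0,-0.1,0,0,0,0,0,0,-0.15,0,0,0,0,0,0,-0.2,0,0,0,0,0,0,-0.2,0,0,0,0,0,0,-0.2,0,0,0,0,0,0,-0.2,0,0,0,0,0,0,-0.2,0,0,0,0,0,0,-0.2,0,0,0,0,0,0,-0.2,0,0,0,0,0,0,-0.2,0,0,0,0,0,0,-0.2,0,0,0,0,0,0,-0.2,0,0,0,0])

```text
clock: 13.13
eef_pos: [0.5307, 0.0364, 0.2305]
tool_rot: [-0.682, 0.731, 0.0, -0.0]
contact_force: [0.2, -0.1, -7.8]
gripper_width: 0.0133
grasp_force: 107.9
```

Call:
step_arm(rows=[0,0,-0.2,0,0,0,0,0,0,-0.2,0,0,0,0,0,0,-0.2,0,0,0,0,0,0,-0.15,0,0,0,0,0,0,-0.1,0,0,0,0,0,0,-0.05,0,0,0,0,0,0,0,0,0,0,0,0,0,0,0,0,0,0,0,0,0,0,0,0,0,0,0,0,0,0,0,0])

```text
clock: 13.97
eef_pos: [0.5306, 0.0364, 0.2522]
tool_rot: [-0.682, 0.731, 0.0, -0.0]
contact_force: [-0.5, 0.6, -8.4]
gripper_width: 0.0134
grasp_force: 107.9
```

```bash
python3 - <<'E'
from h import *
st()
s=cams.snapshot("top"); W=cloud(s); z=W[...,2]
def pl(W):
    z=W[...,2]; m=(abs(W[...,0]-.53)<.05)&(abs(W[...,1]-.036)<.065)&(abs(z-.176)<.012)
    P=W[m]; 
    for _ in range(4):
        x=np.linalg.lstsq(np.c_[P[:,:2],np.ones(len(P))],P[:,2],rcond=None)[0]; r=P[:,2]-np.c_[P[:,:2],np.ones(len(P))]@x; P=P[abs(r)<max(.0015,1.5*r.std())]
    print("plane",len(P),x.round(3),"z centre",x@[.5305,.036,1])
    m2=(abs(W[...,0]-.53)<.06)&(abs(W[...,1]-.036)<.07)&(z>.194)&(z<.206); rect(W,m2,"caps")
pl(W); a=s["color"][140:230,140:250]
s=cams.snapshot("scene"); pl(cloud(s)); b=s["color"][120:240,150:290]
f=lambda i:cv2.resize(i,(400,380),interpolation=cv2.INTER_CUBIC)
cv2.imwrite("pics/end.png",cv2.cvtColor(np.hstack([f(a),f(b)]),cv2.COLOR_RGB2BGR)); st()
E
```

```text
13.97 [0.5306 0.0364 0.2522] yaw -94.01 z [-0.001 -0.    -1.   ] j [ 0.36  0.22  0.07 -0.   -1.42 -0.43] F [-0.5  0.6 -8.4] M [-0.02 -0.    0.02] 0.0134 107.9
plane 358 [-0.004  0.001  0.18 ] z centre 0.17773072170674703
caps 126 med [ 0.5184 -0.0016  0.2009] rect [array([514.4,  29.7]), array([46.8, 98.3]), np.float64(22.1)]
plane 263 [0.011 0.016 0.171] z centre 0.1767476187452051
caps 119 med [0.523  0.007  0.1994] rect [array([526.5,  35.4]), array([92.3, 48.4]), np.float64(85.5)]
14.07 [0.5306 0.0364 0.2523] yaw -94.01 z [-0. -0. -1.] j [ 0.36  0.22  0.07 -0.   -1.42 -0.43] F [ 0.2  0.4 -9. ] M [ 0.02 -0.02  0.02] 0.0133 107.9
```

View pics/end.png

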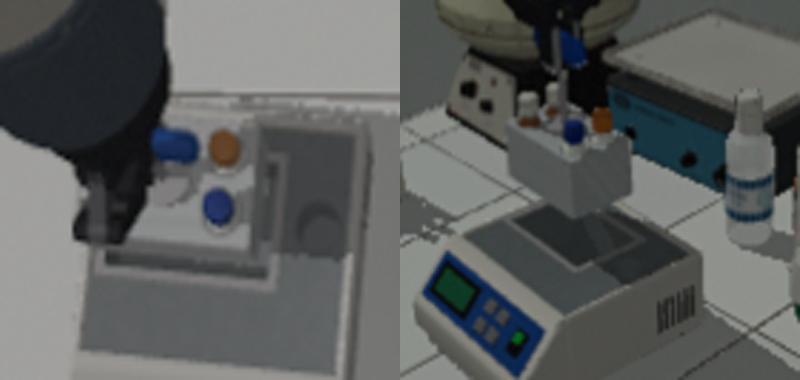

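The block hangs level above the empty well (right half, around (570,160)). All four caps stand up from it, and there is about 45 mm of air below. The plane slopes are under 0.02, so I'm handing in.

```bash
python3 -c "
from h import *
print(manip.hand_in())"
```

```text
the job is handed in; nothing more can be done
None
```

The block hangs level and still from the lifter with all four vials in place, about 45 mm above the deck, and the job was handed in at about 14 s of the 48 s allowed; no verdict came back.

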